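# Loosen the knurled clamp wheel two turns and swing the hold-down bar off the board

## Robot

A 6-joint arm with a two-finger parallel gripper is mounted at the origin on the work surface. World frame = base frame: x ahead of the robot, y to its left, z up, the work surface at z = 0. Lengths are in m, angles in degrees, forces in N, time in s.
With the tool pointing down it reaches from about 0.275 to 0.825 m from the base axis. Payload 5.2 kg.
Tool frame: the origin (TCP) lies midway between the tips of the shut fingers; the grasp point (between the pads) lies behind it (ctrl.grip_depth is the z of the grasp point in the tool frame, in m); z points along the fingers, y is the line along which they close (so a half turn about z gives the same grasp; the last joint's range is limited). The gripper opens to 93 mm and grips with 3 to 60 N. Pads are 15 mm wide; open, the fingers measure 128 mm over their backs; the gripper's body (75 mm by 188 mm) begins 65 mm behind the grasp point.
Start: joints at [-74.76, 14.817, 87.949, -0, 77.235, -11.62], TCP at [0.249, -0.491, 0.219] pointing down, gripper open.
Joint ranges: [-179.93, 179.93], [-52.35, 119.4], [10.71, 147.94], [-69.91, 249.91], [12.55, 155.21], [-178.61, 178.61]. Speed limits (degrees/s): [147.25, 147.25, 180, 180, 180, 180].

## Interface

Orientations are given as [roll, pitch, yaw] about the fixed x, y, z axes, in that order (R = Rz(yaw) Ry(pitch) Rx(roll)).
In Python, from station import ctrl gives the robot as it stands.
- The arm moves only by the tool jog_arm, never from a script. Its argument "increments" is text: rows parted by semicolons, each of 7 numbers parted by spaces: the shift along the tool's x, y, z in cm, then the turn, a rotation vector about the tool's x, y, z in degrees, then the opening, from -1 (shut) to 1 (fully open). A call has 1 to 12 rows; each row is the pose to reach, as a shift and turn from the pose commanded when the call began, along the tool's axes at that moment; what a row does not reach only later rows make up. A row lasts 1/8 s, in which the tool goes at most 62.5 mm and 10.7 degrees, less where a joint would pass 70% of its speed; a pose out of reach is approached as far as the arm can. A call with a gripper value outside its range is refused whole. The fingers move at their own pace and stop on an object; the grip force is fixed at half the most. Time passes only in rows, so rows that repeat a pose let the fingers close. It gives the time, the measured TCP pose, the force, the opening and the grip force at its end, in the units of the state.
- ctrl.state(): the state, without advancing time (a new reading comes with each control period).
- ctrl.capture(name): name is "scene" or "side" or "wrist"; returns (picture, depth): 420x560x3 uint8, red, green, blue; 420x560 float32, m along the optical axis (not along the pixel's ray), 0 where there is no reading.
- ctrl.camera_info(name): a dict with "vfov" (degrees; the focal length in pixels is half the picture's height over the tangent of half this angle, whatever the lens; pixels are square), "cx", "cy" (the principal point, pixels), "R" (3x3) and "t" (3): a world point X has camera coordinates R X + t. Camera axes: x right, y down, z forward; pixel columns grow to the right and rows downward; lengths in m; the calibration is good to about 2 mm. A picture is of the moment at which its call begins: read the wrist's pose just before it. camera_info takes no time and is no camera call; for the wrist camera it gives the pose at the moment of the call.
- ctrl.finish_job(): hands the job in; it is judged then, once.
The state is a dict: "clock": time; "q": joint angles; "qd": joint speeds; "joint_efforts": joint torques, N m; "tcp_pos": TCP position; "tool_rot": TCP orientation; "wrist_force": force on the tool from outside, world axes, zero at the start; "ft_torque": the same for the moment, N m; "finger_gap": finger opening in m; "grip_force": force on a finger pad.
Only numpy, scipy, OpenCV 4.12 (cv2) and the standard library are available. Lean on these libraries where they do the work, as an engineer would, in place of code of your own. Each camera call takes 0.05 s, during which the arm holds its last target. There are 200 camera calls.

## Task

Free the board on the bench: with the fingertips against the knurled rim, roll the clamp's big handwheel loose by two full turns anticlockwise (seen from above), to within a quarter turn. Then gently push the hold-down bar about a quarter turn anticlockwise, so that it lies clear of the board. Grip and lift nothing, and leave the board, hammer, jar and chisel where they lie.

Things in the scene. Friction and masses are not known exactly. Their poses are not given: they have to be found in the camera images.
- clamp: hold-down clamp fixed to the bench; origin on the bench, on the vertical axis shared by wheel and bar, z up; its yaw is within 0.45 rad of the world's. Dark steel base plate 90 x 90 x 10 mm; a fixed 16 mm steel stud on the axis ends 90 mm above the bench. With the bar joint at 0 the bar points along the clamp's own -y
- wheel (a joint): turn of the aluminium handwheel about the clamp axis, rad, counted past full turns: 0 = tight, as at the start (it cannot go lower), growing anticlockwise seen from above; two full turns = 12.57. It drags with about 0.1 N m (2 N at the rim), does not coast, stays where it is left, and rises 2.5 mm per turn
- wheel_mark (a point): black dimple 10 mm across on the wheel's top face, 36 mm from the axis; goes round with the wheel. The wheel is 97 mm across, too wide to grasp, and 24 mm thick: underside 45 mm, top face 69 mm above the bench when tight, with a 6 mm high, 40 mm wide hub on top. Rim: 36 upright ribs, 6 mm wide, 3 mm proud, crests 48.5 mm from the axis
- bar (a joint): swing of the steel hold-down bar about the clamp axis, under the wheel, rad: within 0.12 of 0 at the start, over the board; grows anticlockwise seen from above (from clamp -y towards clamp +x); end stop at 1.8; clear of the board above 1.1. It drags with about 0.12 N m (1.2 N at 100 mm) and stays where it is left
- bar_end (a point): middle of the top edge of the bar's free end, 138 mm from the clamp axis, 38 mm above the bench. The bar is 26 mm wide and 14 mm thick, underside 24 mm above the bench (2 mm over the board); a fixed upright dark peg, 14 mm across, stands on it 125 mm from the axis, its top 66 mm above the bench
- board: loose dark wooden board, 180 (own x) x 130 (own y) x 22 mm, lying flat under the bar's free end; origin at the centre of its underside, 150 mm from the clamp axis along the clamp's -y; its near edge is about 85 mm from the axis
- hammer: bystander: hammer lying on the bench, 240 mm long along its own x, about 35 mm high, on the clamp's +y side
- jar: bystander: white glue jar standing upright, 56 mm across, 85 mm high; origin at the centre of its underside
- chisel: bystander: wood chisel lying on the bench, 220 mm long along its own x, 22 mm high, beyond the board on the clamp's +x side
Not all that is in view belongs to the job. There is more than one size of the clamp; the one meant has the size given above.

How it is judged (in metres and radians):
On the way, in this order (a step that is already met when the one before it is completed fails the run):
1. the wheel is loosened by two full turns (within a quarter turn) while the bar is still over the board (value of joint wheel between 11 and 14.14 rad and value of joint bar below 0.5 rad), for 0.2 s.
2. the bar is swung clear of the board (value of joint wheel between 11 and 14.14 rad and value of joint bar above 1.1 rad), for 0.2 s.
At the end, for the whole second after the job is handed in: The wheel stands between 1.75 and 2.25 turns (11.0 to 14.14 rad) anticlockwise of tight, the bar is swung at least 1.1 rad from square over the board, both at rest; board, hammer, jar and chisel within 30 mm of where they lay, the jar upright (all of step 2 and velocity of joint bar between -0.05 and 0.05 rad/s and velocity of joint wheel between -0.05 and 0.05 rad/s and distance of each of board, hammer, jar, chisel from where it was at the start of the episode below 0.03 m and angle between jar's own z axis and vertical below 0.3 rad); the robot touches nothing.
It fails at once if the bar is swung before the wheel has been loosened (value of joint bar above 0.6 rad and value of joint wheel below 11 rad).
It fails at once if the bar is gripped or shoved hard (over 30 N from the fingers) (contact force between the fingers and bar above 30 N).
It fails at once if the board is lifted or pushed away (over 30 mm) (distance of board from where it was at the start of the episode above 0.03 m).
It fails at once if the hammer, jar or chisel is lifted or pushed away (over 30 mm) (distance of any of hammer, jar, chisel from where it was at the start of the episode above 0.03 m).
It also fails if it takes over 72 s, if anything falls off the work surface, if the arm or the gripper's body presses on something with over 40 N, if the wrist force passes 120 N, or if a joint passes its speed limit or range.

## Working session

There is one attempt and no reset: what is moved stays moved. The work goes in short steps, Python scripts to look and compute and a tool call to move; the robot and the scene stay as the last step left them, time stands still between calls to the robot, and variables do not carry over. Pictures are saved under pics/ and viewed, at most 10 in all, crops included, and the job is handed in when it is done.

Besides the shell and the picture viewer there is one more tool, called as name(argument=value, ...) on one line, values as JSON. jog_arm: Moves the arm, as the interface text tells. Its arguments: {"type":"object","properties":{"increments":{"type":"string"}},"required":["increments"]}

```bash
mkdir -p pics; ls
cat > h.py <<'E'
import numpy as np,cv2
from station import ctrl
def cam(n):
    i=ctrl.camera_info(n);p,d=ctrl.capture(n)
    f=210/np.tan(np.radians(i['vfov']/2));return p,d,f,i['cx'],i['cy'],np.array(i['R']),np.array(i['t'])
def xyz(d,f,cx,cy,R,t):
    v,u=np.mgrid[:420,:560];P=np.stack([(u-cx)/f*d,(v-cy)/f*d,d],-1);return (P-t)@R
def ray(u,v,z,f,cx,cy,R,t):
    o=-R.T@t;r=R.T@np.array([(u-cx)/f,(v-cy)/f,1]);return o+r*(z-o[2])/r[2]
def save(p,n,s=1,box=None):
    if box: p=p[box[1]:box[3],box[0]:box[2]]
    cv2.imwrite(n,cv2.resize(p[...,::-1],None,fx=s,fy=s,interpolation=cv2.INTER_CUBIC))
E
python3 - <<'E'
from h import *
import pickle
o={}
for n in('scene','side'):
    c=cam(n);o[n]=c;save(c[0],f'pics/{n}.png');print(n,c[2:])
pickle.dump(o,open('o.pkl','wb'));print(ctrl.state(),ctrl.grip_depth)
E
```

```text
pics
scene (np.float64(407.5333061345824), 292.7124845080443, 215.28719418798855, array([[ 0.39714687,  0.9177469 , -0.00387196],
       [ 0.70743161, -0.30881698, -0.6357457 ],
       [-0.58464937,  0.24974527, -0.77188886]]), array([-0.31893353, -0.34937852,  1.19219939]))
side (np.float64(494.8961136460324), 286.84976257690613, 209.4178378221848, array([[-0.70716839, -0.70685639,  0.01633772],
       [-0.37293967,  0.35327383, -0.85797063],
       [ 0.60069033, -0.61282269, -0.51343887]]), array([0.49135267, 0.22980297, 0.77133726]))
{'clock': 0.1, 'q': array([-7.47581732e+01,  1.48547391e+01,  8.80030095e+01, -7.96697639e-04,
        7.72348861e+01, -1.16203414e+01]), 'qd': array([ 0.02605377, -0.10640144, -0.18471326, -0.06085423,  0.10472893,
       -0.02285173]), 'joint_efforts': array([ 1.33080426e-03, -4.38213122e+01, -2.84642816e+01,  7.17652403e-02,
        3.64707084e-02, -6.49000299e-05]), 'tcp_pos': array([ 0.24839633, -0.49017525,  0.21791667]), 'tool_rot': array([-1.79909107e+02, -1.78982109e-02,  2.68623306e+01]), 'wrist_force': array([ 0.47473134,  0.89337295, -0.06168188]), 'ft_torque': array([-0.02923947, -0.00883209,  0.01253477]), 'grip_force': 0.0, 'finger_gap': 0.09297726797248669} -0.0188
```

View pics/scene.png

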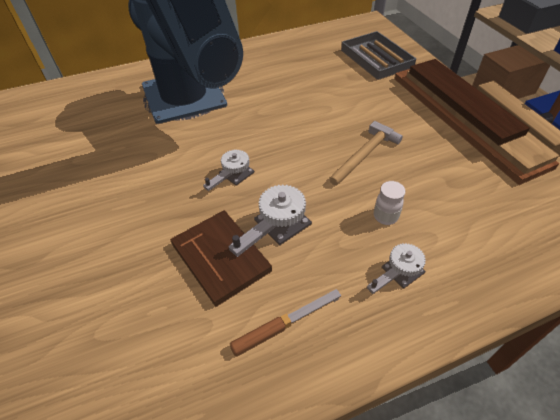

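View pics/side.png

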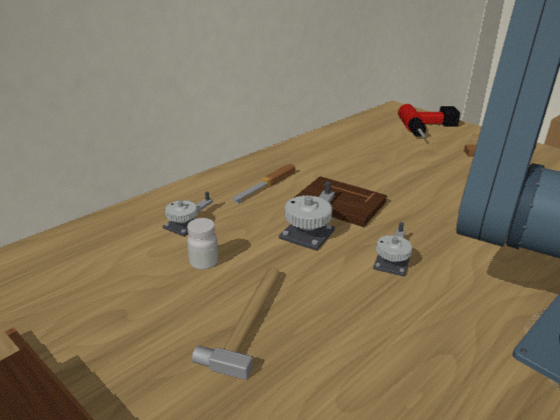

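Three clamps show in the scene picture: a wheel at (282,205) with the board under its bar, and two smaller ones at (235,160) and (407,260). In the side view they are at (308,212), (394,248) and (181,211). The one at (282,205) looks right. I'll measure its size and confirm it in a crop.

Run:
```python
from h import *
import pickle
o=pickle.load(open('o.pkl','rb'))
W=[]
for n,w in(('scene',[(282,205),(235,160),(407,260)]),('side',[(308,212),(394,248),(181,211)])):
    c=o[n];X=xyz(*c[1:]);p=c[0].astype(int)
    for (u,v) in w:
        s=X[v-35:v+36,u-35:u+36].reshape(-1,3)
        for lo,hi in((.06,.073),(.035,.05)):
            m=s[(s[:,2]>lo)&(s[:,2]<hi)].astype(np.float32)
            if len(m)>20:
                (cx,cy),r=cv2.minEnclosingCircle(m[:,:2]);print(n,(u,v),lo,len(m),np.round((cx,cy,r,np.median(m[:,2])),4))
c=o['scene'];X=xyz(*c[1:])
print('stud top side',np.round(ray(308,200,.09,*o['side'][2:]),4),'scene',np.round(ray(282,194,.09,*c[2:]),4))
print('dimple',ray(293,211,.069,*c[2:]),'peg top',ray(236,239,.066,*c[2:]))
print('side peg',ray(328,183,.066,*o['side'][2:]))
for k,uv in dict(jar=(391,190),hamhead=(385,132),hamend=(336,180),chis1=(338,294),chis2=(236,348),b1=(172,244),b2=(227,212),b3=(270,265),b4=(219,299)).items(): print(k,np.round(ray(*uv,.085 if k=='jar' else .02,*c[2:]),3))
save(c[0],'pics/crop.png',5,(215,170,325,270))
```

```text
Traceback (most recent call last):
cv2.error: OpenCV(4.12.0) /io/opencv/modules/imgproc/src/shapedescr.cpp:201: error: (-215:Assertion failed) count >= 0 && (depth == CV_32F || depth == CV_32S) in function 'minEnclosingCircle'
```

Run:
```python
from h import *
import pickle
o=pickle.load(open('o.pkl','rb'))
for n,w in(('scene',[(282,205),(235,160),(407,260)]),('side',[(308,212),(394,248),(181,211)])):
    c=o[n];X=xyz(*c[1:])
    for (u,v) in w:
        s=X[v-35:v+36,u-35:u+36].reshape(-1,3)
        for lo,hi in((.064,.073),(.035,.05)):
            m=np.ascontiguousarray(s[(s[:,2]>lo)&(s[:,2]<hi)][:,:2],dtype=np.float32)
            if len(m)>20:
                (cx,cy),r=cv2.minEnclosingCircle(m.reshape(-1,1,2));print(n,(u,v),lo,len(m),np.round((cx,cy,r),4),np.round(np.median(m,0),4))
c=o['scene']
print('stud top side',np.round(ray(308,200,.09,*o['side'][2:]),4),'scene',np.round(ray(282,194,.09,*c[2:]),4))
print('dimple',ray(293,211,.069,*c[2:]),'peg top',ray(236,239,.066,*c[2:]))
print('side peg',ray(328,183,.066,*o['side'][2:]))
for k,uv in dict(jar=(391,190),hamhead=(385,132),hamend=(336,180),chis1=(338,294),chis2=(236,348),b1=(172,244),b2=(227,212),b3=(270,265),b4=(219,299)).items(): print(k,np.round(ray(*uv,.085 if k=='jar' else .02,*c[2:]),3))
save(c[0],'pics/crop.png',5,(215,170,325,270))
```

```text
scene (282, 205) 0.064 1109 [0.5538 0.0836 0.05  ] [0.5622 0.0799]
scene (282, 205) 0.035 319 [0.5871 0.0567 0.0661] [0.5823 0.0219]
scene (235, 160) 0.064 56 [0.4482 0.0522 0.0812] [0.5176 0.0643]
scene (235, 160) 0.035 423 [0.3819 0.0143 0.0614] [0.3824 0.0346]
scene (407, 260) 0.035 708 [0.7673 0.2273 0.0614] [0.7687 0.246 ]
side (308, 212) 0.064 799 [0.5676 0.0461 0.0895] [0.5433 0.0935]
side (308, 212) 0.035 194 [0.5661 0.0419 0.0926] [ 0.5842 -0.0113]
side (394, 248) 0.035 628 [0.3805 0.0156 0.0622] [0.3621 0.0492]
side (181, 211) 0.064 88 [0.6227 0.3005 0.0243] [0.6088 0.3113]
side (181, 211) 0.035 508 [0.6903 0.2341 0.11  ] [0.7492 0.263 ]
stud top side [0.546  0.0907 0.09  ] scene [0.5515 0.0857 0.09  ]
dimple [0.5852275  0.09518783 0.069     ] peg top [ 0.60352806 -0.03172128  0.066     ]
side peg [ 0.59535841 -0.02994731  0.066     ]
jar [0.626 0.296 0.085]
hamhead [0.398 0.435 0.02 ]
hamend [0.501 0.24  0.02 ]
chis1 [0.765 0.108 0.02 ]
chis2 [ 0.788 -0.098  0.02 ]
b1 [ 0.529 -0.149  0.02 ]
b2 [ 0.493 -0.021  0.02 ]
b3 [0.656 0.015 0.02 ]
b4 [ 0.687 -0.098  0.02 ]
```

View pics/crop.png

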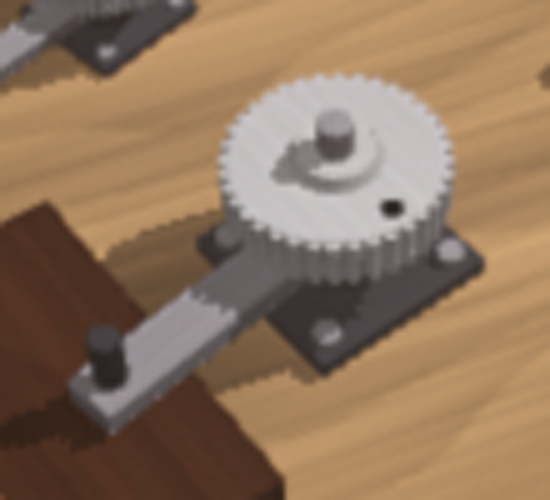

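The crop confirms it. The wheel at scene (282,205) is about 97–100 mm across by depth, its bar with the dark peg lies on the board, and the other two are clearly smaller with their faces below 50 mm. The axis is near (0.550, 0.087). The peg is about 127 mm out at azimuth -67°, against a stated 125 mm. I'll move to beside the rim on its -x side, fingers shut, tool yaw 0.

jog_arm(increments="46 -43 0 0 0 27 -1;46 -43 0 0 0 27 -1;46 -43 0 0 0 27 -1;46 -43 0 0 0 27 -1;46 -43 0 0 0 27 -1;46 -43 0 0 0 27 -1;46 -43 0 0 0 27 -1;46 -43 0 0 0 27 -1;46 -43 0 0 0 27 -1;46 -43 0 0 0 27 -1;46 -43 0 0 0 27 -1;46 -43 0 0 0 27 -1")

```text
clock: 1.6
tcp_pos: [0.4641, 0.1009, 0.2182]
tool_rot: [180.0, 0.1, -0.0]
wrist_force: [-0.4, -0.6, 1.3]
finger_gap: 0.0005
grip_force: 0.0
```

Run:
```python
from h import *
c=cam('wrist');X=xyz(*c[1:]);save(c[0],'pics/w1.png')
m=(X[...,2]>.064)&(X[...,2]<.074)&(np.hypot(X[...,0]-.55,X[...,1]-.087)<.06)
q=np.ascontiguousarray(X[m][:,:2],dtype=np.float32).reshape(-1,1,2);print(m.sum(),cv2.minEnclosingCircle(q))
m=(X[...,2]>.083)&(X[...,2]<.094)&(np.hypot(X[...,0]-.55,X[...,1]-.087)<.03);print('stud',m.sum(),X[m].mean(0))
m=(X[...,2]>.061)&(X[...,2]<.07)&(np.hypot(X[...,0]-.598,X[...,1]+.03)<.03);print('peg',m.sum(),X[m].mean(0) if m.any() else 0)
```

```text
9222 ((0.5537875890731812, 0.08182970434427261), 0.048582773655653)
stud 336 [0.55360852 0.08214963 0.08998782]
peg 272 [ 0.60002011 -0.03290638  0.0651932 ]
```

View pics/w1.png

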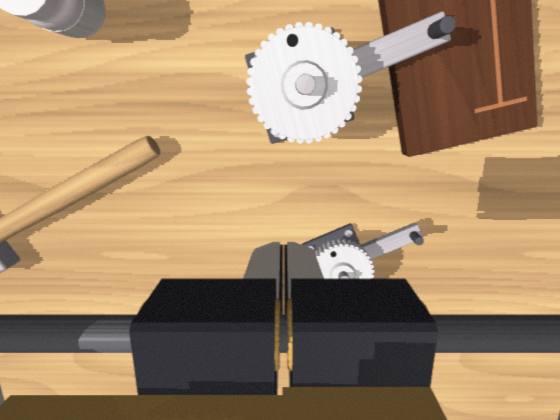

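The wrist view shows the wheel at (305,83), dimple at (292,40), bar pointing up-right to the peg at (442,25). Axis (0.5537, 0.082), radius 48.6 mm and stud height 90 mm all match. The peg is at (0.600, -0.033), radius 124 mm. Now down beside the rim.

jog_arm(increments="0 0.7 5 0 0 0 -1;0 0.7 10 0 0 0 -1;0 0.7 14 0 0 0 -1;0.5 0.7 16.4 0 0 0 -1;2 0.7 16.4 0 0 0 -1;2.5 0.7 16.4 0 0 0 -1;2.8 0.7 16.4 0 0 0 -1;2.8 0.7 16.4 0 0 0 -1")

```text
clock: 2.65
tcp_pos: [0.4933, 0.0936, 0.0556]
tool_rot: [180.0, -0.1, -0.1]
wrist_force: [0.2, 0.8, 0.1]
finger_gap: 0.0006
grip_force: 0.0
```

jog_arm(increments="0.3 0 0 0 0 0 -1;0.5 0 0 0 0 0 -1;0.6 0 0 0 0 0 -1;0.7 0 0 0 0 0 -1;0.7 0 0 0 0 0 -1")

```text
clock: 3.28
tcp_pos: [0.4962, 0.094, 0.0541]
tool_rot: [180.0, 0.4, -0.1]
wrist_force: [-7.7, 0.1, 5.8]
finger_gap: 0.0007
grip_force: 4.3
```

jog_arm(increments="0.2 0.4 0 0 0 0 -1;0.2 0.8 0 0 0 0 -1;0.2 1.2 0 0 0 0 -1;0.2 1.6 0 0 0 0 -1;0.2 2 0 0 0 0 -1;0.2 2.4 0 0 0 0 -1;0.2 2.7 0 0 0 0 -1")

```text
clock: 4.15
tcp_pos: [0.4966, 0.0675, 0.0538]
tool_rot: [-179.9, 0.6, -0.1]
wrist_force: [-11.0, 0.7, 7.1]
finger_gap: 0.0004
grip_force: 5.6
```

```bash
cat >> h.py <<'E'
C=np.array([.5537,.082])
def mark():
    c=cam('scene');X=ray;p=c[0]
    g=p.max(2); best=[]
    for zt in (.069,):
        for a in range(0,360,3):
            P=np.array([C[0]+.036*np.cos(np.radians(a)),C[1]+.036*np.sin(np.radians(a)),zt])
            k=c[5]@P+c[6];u,v=c[2]*k[0]/k[2]+c[3],c[2]*k[1]/k[2]+c[4]
            best.append((g[int(round(v))-1:int(round(v))+2,int(round(u))-1:int(round(u))+2].mean(),a))
    best.sort();return best[:5],c
E
python3 - <<'E'
from h import *
import pickle
b,c=mark();print(b)
o=pickle.load(open('o.pkl','rb'))['scene']
cam=lambda n:o
import h;h.cam=cam;print('start',h.mark()[0])
save(c[0],'pics/s2.png',4,(200,130,360,270))
E
```

```text
[(np.float64(69.0), 54), (np.float64(90.0), 48), (np.float64(90.0), 51), (np.float64(108.22222222222223), 57), (np.float64(108.22222222222223), 60)]
start [(np.float64(81.0), 24), (np.float64(81.66666666666667), 18), (np.float64(81.66666666666667), 21), (np.float64(124.33333333333333), 27), (np.float64(142.88888888888889), 15)]
```

View pics/s2.png

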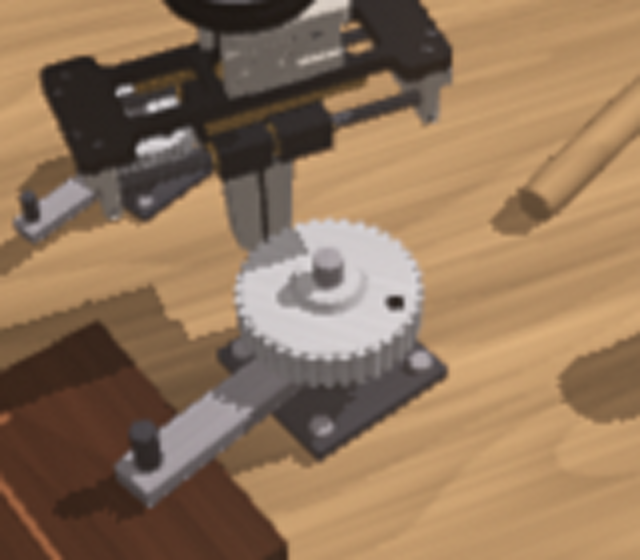

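The mark went from about 21° to 53°: 32° for a 27 mm stroke, so no slip, at 11 N. In the crop the dimple is at (395,302), the fingertips are on the rim at (262,235), and the bar hasn't moved. I'll repeat a closed stroke: back off, return, press, roll 32 mm.

jog_arm(increments="-1 0 0 0 0 0 -1;-1.2 -1.6 0 0 0 0 -1;-1.2 -3.2 0 0 0 0 -1;-0.3 -3.2 0 0 0 0 -1;0 -3.2 0 0 0 0 -1;0 -2.6 0 0 0 0 -1;0 -2 0 0 0 0 -1;0 -1.4 0 0 0 0 -1;0 -0.7 0 0 0 0 -1;0 0 0 0 0 0 -1")

```text
clock: 5.45
tcp_pos: [0.4966, 0.0675, 0.0536]
tool_rot: [-179.9, 0.6, -0.1]
wrist_force: [-12.1, 0.9, 8.0]
finger_gap: 0.0005
grip_force: 6.2
```

jog_arm(increments="-1 0 0 0 0 0 -1;-1.2 -1.6 0 0 0 0 -1;-1.2 -3.2 0 0 0 0 -1;-0.3 -3.2 0 0 0 0 -1;0 -3.2 0 0 0 0 -1;0 -2.6 0 0 0 0 -1;0 -2 0 0 0 0 -1;0 -1.4 0 0 0 0 -1;0 -0.7 0 0 0 0 -1;0 0 0 0 0 0 -1")

```text
clock: 6.7
tcp_pos: [0.4966, 0.0676, 0.0537]
tool_rot: [-179.9, 0.6, -0.0]
wrist_force: [-12.3, 0.8, 8.7]
finger_gap: 0.0005
grip_force: 6.2
```

```bash
python3 -c "
from h import *
print(mark()[0])"
```

```text
[(np.float64(132.88888888888889), 123), (np.float64(135.11111111111111), 126), (np.float64(136.55555555555554), 186), (np.float64(136.66666666666666), 189), (np.float64(136.77777777777777), 183)]
```

36° per stroke, and the total is about 103°. Continuing.

jog_arm(increments="-1 0 0 0 0 0 -1;-1.2 -1.6 0 0 0 0 -1;-1.2 -3.2 0 0 0 0 -1;-0.3 -3.2 0 0 0 0 -1;0 -3.2 0 0 0 0 -1;0 -2.6 0 0 0 0 -1;0 -2 0 0 0 0 -1;0 -1.4 0 0 0 0 -1;0 -0.7 0 0 0 0 -1;0 0 0 0 0 0 -1")

```text
clock: 8.0
tcp_pos: [0.4965, 0.0676, 0.0537]
tool_rot: [-179.9, 0.6, -0.0]
wrist_force: [-11.5, 0.6, 7.7]
finger_gap: 0.0005
grip_force: 6.3
```

jog_arm(increments="-1 0 0 0 0 0 -1;-1.2 -1.6 0 0 0 0 -1;-1.2 -3.2 0 0 0 0 -1;-0.3 -3.2 0 0 0 0 -1;0 -3.2 0 0 0 0 -1;0 -2.6 0 0 0 0 -1;0 -2 0 0 0 0 -1;0 -1.4 0 0 0 0 -1;0 -0.7 0 0 0 0 -1;0 0 0 0 0 0 -1")

```text
clock: 9.25
tcp_pos: [0.4966, 0.0676, 0.0537]
tool_rot: [-179.9, 0.6, -0.0]
wrist_force: [-12.2, 0.4, 8.7]
finger_gap: 0.0005
grip_force: 6.3
```

jog_arm(increments="-1 0 0 0 0 0 -1;-1.2 -1.6 0 0 0 0 -1;-1.2 -3.2 0 0 0 0 -1;-0.3 -3.2 0 0 0 0 -1;0 -3.2 0 0 0 0 -1;0 -2.6 0 0 0 0 -1;0 -2 0 0 0 0 -1;0 -1.4 0 0 0 0 -1;0 -0.7 0 0 0 0 -1;0 0 0 0 0 0 -1")

```text
clock: 10.5
tcp_pos: [0.4966, 0.0676, 0.0537]
tool_rot: [-179.9, 0.6, -0.0]
wrist_force: [-12.3, 1.2, 8.8]
finger_gap: 0.0004
grip_force: 6.2
```

jog_arm(increments="-1 0 0 0 0 0 -1;-1.2 -1.6 0 0 0 0 -1;-1.2 -3.2 0 0 0 0 -1;-0.3 -3.2 0 0 0 0 -1;0 -3.2 0 0 0 0 -1;0 -2.6 0 0 0 0 -1;0 -2 0 0 0 0 -1;0 -1.4 0 0 0 0 -1;0 -0.7 0 0 0 0 -1;0 0 0 0 0 0 -1")

```text
clock: 11.75
tcp_pos: [0.4966, 0.0676, 0.0537]
tool_rot: [-179.9, 0.6, -0.0]
wrist_force: [-12.0, 1.4, 8.4]
finger_gap: 0.0005
grip_force: 6.2
```

jog_arm(increments="-1 0 0 0 0 0 -1;-1.2 -1.6 0 0 0 0 -1;-1.2 -3.2 0 0 0 0 -1;-0.3 -3.2 0 0 0 0 -1;0 -3.2 0 0 0 0 -1;0 -2.6 0 0 0 0 -1;0 -2 0 0 0 0 -1;0 -1.4 0 0 0 0 -1;0 -0.7 0 0 0 0 -1;0 0 0 0 0 0 -1")

```text
clock: 13.0
tcp_pos: [0.4966, 0.0676, 0.0538]
tool_rot: [-179.9, 0.6, -0.0]
wrist_force: [-11.6, 0.8, 9.1]
finger_gap: 0.0005
grip_force: 6.3
```

```bash
python3 -c "
from h import *
print(mark()[0])"
```

```text
[(np.float64(138.11111111111111), 183), (np.float64(138.33333333333334), 180), (np.float64(138.44444444444446), 189), (np.float64(138.77777777777777), 186), (np.float64(140.22222222222223), 192)]
```

jog_arm(increments="-1 0 0 0 0 0 -1;-1.2 -1.6 0 0 0 0 -1;-1.2 -3.2 0 0 0 0 -1;-0.3 -3.2 0 0 0 0 -1;0 -3.2 0 0 0 0 -1;0 -2.6 0 0 0 0 -1;0 -2 0 0 0 0 -1;0 -1.4 0 0 0 0 -1;0 -0.7 0 0 0 0 -1;0 0 0 0 0 0 -1")

```text
clock: 14.3
tcp_pos: [0.4966, 0.0675, 0.0538]
tool_rot: [-180.0, 0.6, -0.0]
wrist_force: [-12.7, 0.1, 9.1]
finger_gap: 0.0004
grip_force: 6.1
```

Run:
```python
from h import *
ims=[]
for n in('scene','side'):
    c=cam(n);k=c[5]@np.array([*C,.072])+c[6];u,v=int(c[2]*k[0]/k[2]+c[3]),int(c[2]*k[1]/k[2]+c[4])
    ims.append(cv2.resize(c[0][v-35:v+35,u-35:u+35],(400,400),interpolation=cv2.INTER_CUBIC))
    r=[]
    for a in range(0,360,6):
        P=np.array([C[0]+.036*np.cos(np.radians(a)),C[1]+.036*np.sin(np.radians(a)),.072]);k=c[5]@P+c[6]
        r.append((int(c[0].max(2)[int(round(c[2]*k[1]/k[2]+c[4])),int(round(c[2]*k[0]/k[2]+c[3]))]),a))
    print(n,sorted(r)[:8])
save(np.hstack(ims),'pics/s3.png')
```

```text
scene [(47, 12), (115, 18), (127, 6), (136, 192), (138, 186), (138, 198), (139, 180), (139, 204)]
side [(43, 12), (73, 6), (96, 282), (102, 276), (110, 186), (111, 180), (112, 192), (112, 204)]
```

View pics/s3.png

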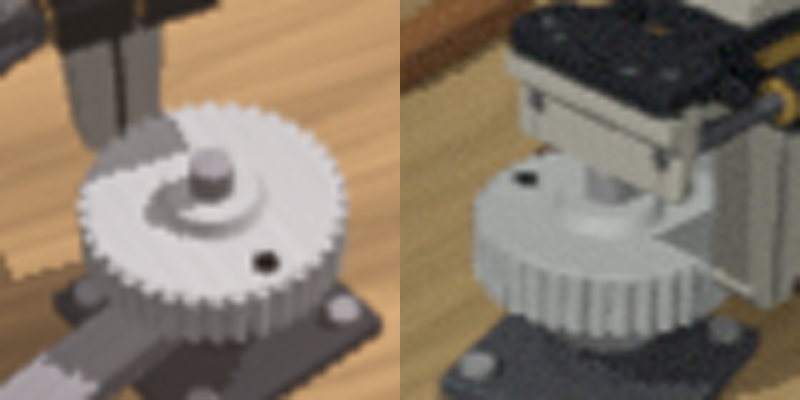

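Both views show the dimple at about 11°, so the total is near 350° and the bar is unmoved. That's slightly more per stroke than I expected. I'll take one more stroke with a better mark reader.

jog_arm(increments="-1 0 0 0 0 0 -1;-1.2 -1.6 0 0 0 0 -1;-1.2 -3.2 0 0 0 0 -1;-0.3 -3.2 0 0 0 0 -1;0 -3.2 0 0 0 0 -1;0 -2.6 0 0 0 0 -1;0 -2 0 0 0 0 -1;0 -1.4 0 0 0 0 -1;0 -0.7 0 0 0 0 -1;0 0 0 0 0 0 -1")

```text
clock: 15.65
tcp_pos: [0.4967, 0.0675, 0.0537]
tool_rot: [-179.9, 0.6, -0.0]
wrist_force: [-11.9, 0.8, 7.7]
finger_gap: 0.0004
grip_force: 5.8
```

```bash
cat >> h.py <<'E'
def mark2(z=.072):
    for n in('scene','side'):
        c=cam(n);g=c[0].max(2).astype(np.float32);r=[]
        for a in range(0,360,3):
            k=c[5]@np.array([C[0]+.036*np.cos(np.radians(a)),C[1]+.036*np.sin(np.radians(a)),z])+c[6]
            r.append((int(cv2.getRectSubPix(g,(3,3),(float(c[2]*k[0]/k[2]+c[3]),float(c[2]*k[1]/k[2]+c[4]))).min()),a))
        print(n,sorted(r)[:6])
E
python3 -c "
from h import *
mark2()"
```

```text
scene [(49, 51), (49, 54), (51, 60), (56, 57), (59, 48), (61, 63)]
side [(48, 48), (49, 42), (51, 54), (51, 57), (53, 51), (54, 45)]
```

The mark is at about 53°, so nine strokes made 360° (40° each) and the total is about 392°. Eight more should give about 712°.

jog_arm(increments="-1 0 0 0 0 0 -1;-1.2 -1.6 0 0 0 0 -1;-1.2 -3.2 0 0 0 0 -1;-0.3 -3.2 0 0 0 0 -1;0 -3.2 0 0 0 0 -1;0 -2.6 0 0 0 0 -1;0 -2 0 0 0 0 -1;0 -1.4 0 0 0 0 -1;0 -0.7 0 0 0 0 -1;0 0 0 0 0 0 -1")

```text
clock: 17.0
tcp_pos: [0.4967, 0.0675, 0.0537]
tool_rot: [-179.9, 0.6, -0.0]
wrist_force: [-12.5, 1.6, 7.6]
finger_gap: 0.0003
grip_force: 5.6
```

```bash
python3 -c "
from h import *
mark2()"
```

```text
scene [(46, 90), (55, 96), (56, 93), (76, 99), (77, 87), (100, 102)]
side [(30, 90), (43, 96), (43, 99), (45, 87), (47, 84), (48, 93)]
```

jog_arm(increments="-1 0 0 0 0 0 -1;-1.2 -1.6 0 0 0 0 -1;-1.2 -3.2 0 0 0 0 -1;-0.3 -3.2 0 0 0 0 -1;0 -3.2 0 0 0 0 -1;0 -2.6 0 0 0 0 -1;0 -2 0 0 0 0 -1;0 -1.4 0 0 0 0 -1;0 -0.7 0 0 0 0 -1;0 0 0 0 0 0 -1")

```text
clock: 18.35
tcp_pos: [0.4967, 0.0676, 0.0537]
tool_rot: [-179.9, 0.6, -0.0]
wrist_force: [-12.5, 1.1, 6.7]
finger_gap: 0.0003
grip_force: 5.6
```

```bash
python3 -c "
from h import *
mark2()"
```

```text
scene [(55, 132), (58, 129), (65, 126), (74, 135), (93, 123), (119, 138)]
side [(34, 135), (36, 132), (39, 129), (43, 126), (59, 138), (78, 279)]
```

jog_arm(increments="-1 0 0 0 0 0 -1;-1.2 -1.6 0 0 0 0 -1;-1.2 -3.2 0 0 0 0 -1;-0.3 -3.2 0 0 0 0 -1;0 -3.2 0 0 0 0 -1;0 -2.6 0 0 0 0 -1;0 -2 0 0 0 0 -1;0 -1.4 0 0 0 0 -1;0 -0.7 0 0 0 0 -1;0 0 0 0 0 0 -1")

```text
clock: 19.7
tcp_pos: [0.4966, 0.0676, 0.0537]
tool_rot: [-179.9, 0.6, -0.0]
wrist_force: [-11.8, 1.8, 7.1]
finger_gap: 0.0005
grip_force: 5.7
```

jog_arm(increments="-1 0 0 0 0 0 -1;-1.2 -1.6 0 0 0 0 -1;-1.2 -3.2 0 0 0 0 -1;-0.3 -3.2 0 0 0 0 -1;0 -3.2 0 0 0 0 -1;0 -2.6 0 0 0 0 -1;0 -2 0 0 0 0 -1;0 -1.4 0 0 0 0 -1;0 -0.7 0 0 0 0 -1;0 0 0 0 0 0 -1")

```text
clock: 20.95
tcp_pos: [0.4966, 0.0676, 0.0537]
tool_rot: [-179.9, 0.6, -0.0]
wrist_force: [-12.3, 2.0, 6.6]
finger_gap: 0.0006
grip_force: 5.7
```

jog_arm(increments="-1 0 0 0 0 0 -1;-1.2 -1.6 0 0 0 0 -1;-1.2 -3.2 0 0 0 0 -1;-0.3 -3.2 0 0 0 0 -1;0 -3.2 0 0 0 0 -1;0 -2.6 0 0 0 0 -1;0 -2 0 0 0 0 -1;0 -1.4 0 0 0 0 -1;0 -0.7 0 0 0 0 -1;0 0 0 0 0 0 -1")

```text
clock: 22.2
tcp_pos: [0.4966, 0.0676, 0.0537]
tool_rot: [-179.9, 0.6, -0.0]
wrist_force: [-12.1, 2.0, 5.7]
finger_gap: 0.0007
grip_force: 5.7
```

jog_arm(increments="-1 0 0 0 0 0 -1;-1.2 -1.6 0 0 0 0 -1;-1.2 -3.2 0 0 0 0 -1;-0.3 -3.2 0 0 0 0 -1;0 -3.2 0 0 0 0 -1;0 -2.6 0 0 0 0 -1;0 -2 0 0 0 0 -1;0 -1.4 0 0 0 0 -1;0 -0.7 0 0 0 0 -1;0 0 0 0 0 0 -1")

```text
clock: 23.45
tcp_pos: [0.4966, 0.0676, 0.0537]
tool_rot: [-179.9, 0.6, -0.0]
wrist_force: [-11.0, 1.9, 7.6]
finger_gap: 0.0005
grip_force: 5.7
```

```bash
python3 -c "
from h import *
mark2(.0735)"
```

```text
scene [(44, 288), (54, 285), (55, 291), (63, 282), (83, 294), (88, 279)]
side [(73, 276), (78, 279), (80, 282), (80, 285), (82, 273), (97, 252)]
```

The mark is at 287°, 39° per stroke, total about 626°. Two more strokes give about 704°. Then I back off and lift.

jog_arm(increments="-1 0 0 0 0 0 -1;-1.2 -1.6 0 0 0 0 -1;-1.2 -3.2 0 0 0 0 -1;-0.3 -3.2 0 0 0 0 -1;0 -3.2 0 0 0 0 -1;0 -2.6 0 0 0 0 -1;0 -2 0 0 0 0 -1;0 -1.4 0 0 0 0 -1;0 -0.7 0 0 0 0 -1;0 0 0 0 0 0 -1")

```text
clock: 24.8
tcp_pos: [0.4966, 0.0676, 0.0537]
tool_rot: [-179.9, 0.6, -0.0]
wrist_force: [-12.5, 1.5, 7.1]
finger_gap: 0.0007
grip_force: 5.8
```

jog_arm(increments="-1 0 0 0 0 0 -1;-1.2 -1.6 0 0 0 0 -1;-1.2 -3.2 0 0 0 0 -1;-0.3 -3.2 0 0 0 0 -1;0 -3.2 0 0 0 0 -1;0 -2.6 0 0 0 0 -1;0 -2 0 0 0 0 -1;0 -1.4 0 0 0 0 -1;0 -0.7 0 0 0 0 -1;0 0 0 0 0 0 -1")

```text
clock: 26.05
tcp_pos: [0.4966, 0.0677, 0.0537]
tool_rot: [-179.9, 0.6, -0.0]
wrist_force: [-11.6, 1.4, 7.7]
finger_gap: 0.0006
grip_force: 5.8
```

jog_arm(increments="-1 0 0 0 0 0 -1;-3 0 0 0 0 0 -1;-3.5 0 -5 0 0 0 -1;-3.5 0 -7 0 0 0 -1;-3.5 0 -7 0 0 0 -1")

```text
clock: 26.68
tcp_pos: [0.4687, 0.0668, 0.1264]
tool_rot: [180.0, -0.3, -0.1]
wrist_force: [0.3, -0.5, -0.7]
finger_gap: 0.0006
grip_force: 0.0
```

```bash
python3 -c "
from h import *
mark2(.074)
c=cam('side');save(c[0],'pics/s4.png',3,(230,130,400,280))
for n in('scene','side'):
  c=cam(n);X=xyz(*c[1:]);m=(X[...,2]>.055)&(X[...,2]<.072)&(np.hypot(X[...,0]-.6,X[...,1]+.033)<.03);print('peg',m.sum(),X[m].mean(0) if m.any() else 0)
"
```

```text
scene [(46, 15), (51, 12), (51, 18), (52, 21), (54, 9), (72, 24)]
side [(44, 3), (44, 12), (49, 18), (51, 9), (57, 0), (57, 15)]
peg 58 [ 0.60268361 -0.03275988  0.06477505]
peg 38 [ 0.597001   -0.03008883  0.06236421]
```

View pics/s4.png

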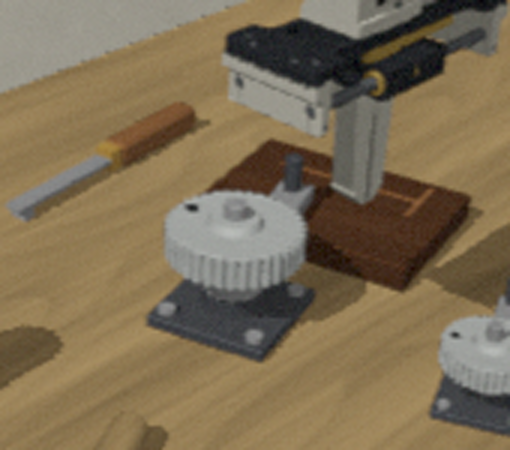

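Mark at about 15° gives a wheel total of about 714° (12.5 rad). The peg is still at (0.600, -0.033), and board, chisel and bar haven't moved. Next I take the tool to 35 mm behind the peg at yaw 22°, fingertips 46 mm up, clear of board and wheel.

jog_arm(increments="5 5.6 0 0 0 -10 -1;10.1 11.3 0 0 0 -20 -1;10.1 11.3 0 0 0 -22 -1;10.1 11.3 0 0 0 -22 -1;10.1 11.3 4 0 0 -22 -1;10.1 11.3 7 0 0 -22 -1;10.1 11.3 7.8 0 0 -22 -1;10.1 11.3 7.8 0 0 -22 -1;10.1 11.3 7.8 0 0 -22 -1")

```text
clock: 28.05
tcp_pos: [0.5681, -0.0464, 0.0479]
tool_rot: [179.9, -0.1, 21.9]
wrist_force: [0.4, 0.3, -0.9]
finger_gap: 0.0002
grip_force: 0.0
```

jog_arm(increments="0.87 0.21 0 0 0 -4 -1;1.76 0.37 0 0 0 -8 -1;2.65 0.46 0 0 0 -12 -1;3.55 0.48 0 0 0 -16 -1;4.45 0.45 0 0 0 -20 -1;5.35 0.35 0 0 0 -24 -1;6.23 0.19 0 0 0 -28 -1;7.1 -0.03 0 0 0 -32 -1;7.96 -0.31 0 0 0 -36 -1;8.79 -0.65 0 0 0 -40 -1;9.6 -1.05 0 0 0 -44 -1")

```text
clock: 29.42
tcp_pos: [0.6536, -0.0013, 0.0483]
tool_rot: [179.8, -0.0, 66.0]
wrist_force: [-0.4, -0.8, 0.1]
finger_gap: 0.0006
grip_force: 0.6
```

jog_arm(increments="0.87 0.21 0 0 0 -4 -1;1.76 0.37 0 0 0 -8 -1;2.65 0.46 0 0 0 -12 -1;3.55 0.48 0 0 0 -16 -1;4.45 0.45 0 0 0 -20 -1;5.35 0.35 0 0 0 -24 -1;6.23 0.19 0 0 0 -28 -1;7.1 -0.03 0 0 0 -32 -1;7.96 -0.31 0 0 0 -36 -1;8.79 -0.65 0 0 0 -40 -1;9.6 -1.05 0 0 0 -44 -1")

```text
clock: 30.8
tcp_pos: [0.6836, 0.0909, 0.0485]
tool_rot: [179.8, 0.1, 110.0]
wrist_force: [2.3, -0.8, -0.4]
finger_gap: 0.0006
grip_force: 0.7
```

jog_arm(increments="-1 0 0 0 0 0 -1;-2 0 0 0 0 0 -1;-2.5 0 -4 0 0 0 -1;-2.5 0 -8 0 0 0 -1;-2.5 0 -12 0 0 0 -1;-2.5 0 -14 0 0 0 -1;-2.5 0 -14 0 0 0 -1")

```text
clock: 31.68
tcp_pos: [0.692, 0.0661, 0.1891]
tool_rot: [179.8, 0.1, 109.7]
wrist_force: [0.1, -0.3, -0.5]
finger_gap: 0.0005
grip_force: 0.0
```

```bash
python3 -c "
from h import *
mark2(.074)
c=cam('scene');save(c[0],'pics/s5.png')
X=xyz(*c[1:]);m=(X[...,2]>.055)&(X[...,2]<.068)&(abs(np.hypot(X[...,0]-C[0],X[...,1]-C[1])-.124)<.012);p=X[m].mean(0);print('peg',m.sum(),p,np.degrees(np.arctan2(p[1]-C[1],p[0]-C[0])))
"
```

```text
scene [(42, 102), (42, 105), (42, 108), (42, 111), (42, 114), (42, 117)]
side [(34, 12), (37, 3), (47, 18), (48, 9), (52, 0), (55, 6)]
peg 50 [0.67837875 0.10542222 0.06402288] 10.639611027510744
```

View pics/s5.png

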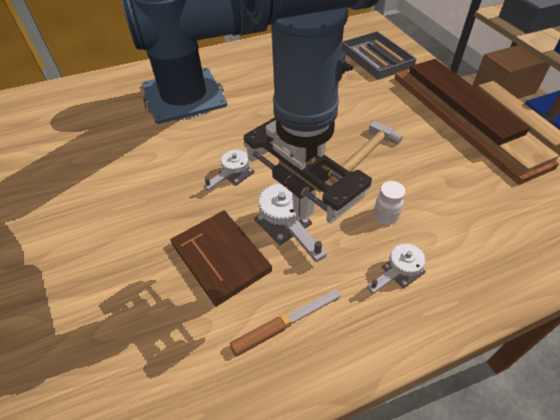

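The bar now points to (320,248), with the peg at azimuth 10.6°: swung 79° (1.37 rad) and clear of the board. The wheel mark hasn't moved. Board, chisel (287,322), jar (390,203) and hammer are where they were, and the gripper is clear. Handing in.

```bash
python3 -c "
from station import ctrl
print(ctrl.finish_job())"
```

```text
the job is handed in; nothing more can be done
None
```

I rolled the handwheel loose by about 714° (12.5 rad), swung the bar about 79° (1.37 rad) clear of the board, saw no shift in the board, hammer, jar or chisel in the last picture, and handed the job in at about 32 s; no verdict came back.

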